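# Weigh the stock box on the forge's weigh lane

### The arm

A 6-joint arm with a two-finger parallel gripper is mounted at the origin on the work surface. World frame = base frame: x ahead of the robot, y to its left, z up, the work surface at z = 0. Lengths are in m, angles in degrees, forces in N, time in s.
With the tool pointing down it reaches from about 0.3 to 0.875 m from the base axis. Payload 6.4 kg.
Tool frame: the origin (TCP) lies on the centre line of the jaws, within the pads' length; the fingertips stand 22 mm ahead of it and the grasp point (between the pads) lies 3 mm ahead of it; z points along the fingers, y is the direction in which the jaws open and shut (so a half turn about z gives the same grasp; the last joint's range is limited). The gripper opens to 88 mm and grips with 3 to 60 N. Pads are 18 mm wide; open, the fingers measure 123 mm over their backs; the gripper's body (75 mm by 187 mm) begins 45 mm behind the grasp point.
Start: joints at [63.753, 10.359, 92.074, -0, 77.567, -11.82], TCP at [0.143, 0.557, 0.225] pointing down, gripper open.
Joint ranges: [-171.53, 171.53], [-51.25, 118.39], [17.06, 147.69], [-65.23, 245.23], [0, 150.52], [-178.68, 178.68]. Speed limits (degrees/s): [147.25, 147.25, 172.46, 180, 180, 180].

### API

Orientations are given as [roll, pitch, yaw] about the fixed x, y, z axes, in that order (R = Rz(yaw) Ry(pitch) Rx(roll)).
In Python, from station import bot gives the robot as it stands. The module is installed in compiled form; this text tells all that it offers.
- The arm moves only by the tool apply_moves, never from a script. Its arguments are lists of equal length, an entry for each row: "offset": the shift along the tool's x, y, z in mm, a list of three; "rot": the turn, a rotation vector about the tool's x, y, z in rad, a list of three. In form: {"offset": [[dx, dy, dz], ...], "rot": [[wx, wy, wz], ...]}. A call has 1 to 20 rows; each row is the pose to reach, as a shift and turn from the pose commanded when the call began, along the tool's axes at that moment; what a row does not reach only later rows make up. A row lasts 1/10 s, in which the tool goes at most 50 mm and 8.59 degrees, less where a joint would pass 70% of its speed; a pose out of reach is approached as far as the arm can. A call with a gripper value outside its range is refused whole. "grip" is the opening, from -1 (shut) to 1 (fully open), set as the call begins (left out, the last holds). The fingers move at their own pace and stop on an object; "squeeze" is the grip in N (left out, the last holds). Time passes only in rows, so rows that repeat a pose let the fingers close. It gives the time, the measured TCP pose, the force and the opening at its end, in the units of the state.
- bot.sense(): the state, without advancing time (a new reading comes with each control period).
- bot.snapshot(name): name is "scene" or "top" or "wrist"; returns the picture (384x512x3 uint8, blue, green, red); there is no depth.
- bot.camera_model(name): a dict with "camera_matrix" (3x3 intrinsics, pixels), "D" ([k1, k2, p1, p2, k3] as OpenCV has them; the pictures are not rectified), "T" (4x4, takes a point from camera to world coordinates); the wrist camera has in their place "T_tool_cam" (4x4, takes a point from camera to tool coordinates, whose origin is the TCP and whose axes are the flange's). Camera axes: x right, y down, z forward; pixel columns grow to the right and rows downward; lengths in m; the calibration is good to about 2 mm. A picture is of the moment at which its call begins: read the wrist's pose just before it. camera_model takes no time and is no camera call.
- bot.hand_in(): hands the job in, once; it reports no verdict.
Trained networks look in the newest picture that a camera, given by its name, has taken for a name from the list of things; names that differ only in an ending like _2 or _b are one class to them, and where a whole thing is asked for, a point or a joint stands for the part that bears it (a point fixed in the world has none). Each returns a list of dicts, best first, with "conf" (0 to 1); they miss things now and then, are a little off and sometimes report something else, mostly with a low value. They report only what shows in the picture. A call takes as long as a camera call. They do not tell look-alikes from the thing itself.
- bot.spot_in(camera, thing): "extent" ([left, top, right, bottom] in pixels, round what is visible of it).
- bot.regions_of(camera, thing): "mask" (384x512 bool, what is visible of it) and "extent" ([left, top, right, bottom] in pixels, round what is visible of it).
- bot.pinpoint(camera, thing): "location" ([column, row] in pixels: a listed point, or the origin of a listed thing).
The state is a dict: "time_s": time; "joints": joint angles; "joint_vel": joint speeds; "joint_efforts": joint torques, N m; "position": TCP position; "tcp_rot": TCP orientation; "ft_force": force on the tool from outside, world axes, zero at the start; "moment": the same for the moment, N m; "finger_gap": opening from 0.0 (shut) to 1.0 (fully open).
Only numpy, scipy, OpenCV 4.12 (cv2) and the standard library are available. Lean on these libraries where they do the work, as an engineer would, in place of code of your own. Each camera call takes 0.05 s, during which the arm holds its last target.

### The job

Push the yellow stock box down the lane until it stands wholly on the blue weigh plate, without the box or the gripper ever touching the white guide rails or the white fence at the end; leave it standing free there, then press the green button to record the weight. The box starts crooked and off-centre in front of the rails, so nudge it straight first; only push it, never lift or tip it. Do not press the red button or the green one early, and leave everything else on the bench where it is.

Things in the scene. Friction and masses are not known exactly. Their poses are not given: they have to be found in the camera images.
- lane: weigh lane: a fixed dark steel deck 430 long x 170 wide x 12 mm thick lying on the bench. Origin on the bench surface, in the lane's middle line; x runs along the lane in the direction of pushing, y across it, z up. Deck spans x -230 to +200 mm, its top is at z = 12 mm. x below -50 mm is the open entry where the box starts; the guide rails begin at x = -50 mm. The flush blue weigh plate covers x = +30 to +170 mm, between the rails
- rails: two white plastic guide rails and an end fence, one fixed piece on the deck, 22 mm high (tops at z = 34 mm in the lane's frame). Same axes as the lane, origin on the deck top 12 mm above the lane's origin. The rails span x -50 to +180 mm with inner faces at y = +60 and -60 mm (120 mm clear) and outer faces at +74 and -74 mm; the fence crosses the end with its inner face at x = +182 mm and its outer face at +194 mm. A touched rail spoils the weighing
- plate (a point): centre of the blue weigh plate (140 mm along the lane, 118 mm across), on the deck top
- box_center (a point): centre of the closed yellow steel stock box with two grey straps, 110 mm along its own x, 96 mm along its y, 58 mm high (this point is 29 mm above its underside). Loose, 0.42 to 0.84 kg; slides on the deck when pushed. At the start its x axis points down the lane to within about 12 degrees
- stockbox: the same box; origin at the centre of its underside
- record (a joint): travel of the green record button: 0 when up, 0.006 m fully down, springs back; takes about 5 N. Counts as pressed beyond 0.004 m
- record_top (a point): centre of the top of the green button (32 mm diameter, pressed straight down), on its small black housing on the bench
- clear (a joint): travel of the red clear button, same kind; must not be pressed
- clear_top (a point): centre of the top of the red button
- jar: small amber glass jar, 44 mm diameter, 65 mm high, origin at its underside; bystander
- hammer: wooden-handled hammer, 280 mm, lying along its x; bystander
- wrench: steel wrench, 200 mm, lying along its x; bystander
- brush: hand brush lying along its x; bystander
- collar: steel collar ring, 60 mm diameter, 25 mm high; bystander
- punch: dark steel punch standing upright, 34 mm diameter, 60 mm high; bystander
Mind the look-alikes: they are no part of the job. What is meant by the stockbox is not orange, purple or turquoise, and is the larger of those in its own colour.

How it is judged:
By the outcome, as a careful person would: the job done as asked, in the order asked, and still so for the second after the job is handed in, with the robot touching nothing.
It also fails if it takes over 72 s, if anything falls off the work surface, if the arm or the gripper's body presses on something with over 40 N, if the wrist force passes 120 N, or if a joint passes its speed limit or range.

## Working session

There is one attempt and no reset: what is moved stays moved. The work goes in short steps, Python scripts to look and compute and a tool call to move; the robot and the scene stay as the last step left them, time stands still between calls to the robot, and variables do not carry over. Pictures are saved under pics/ and viewed, and the job is handed in when it is done.

Besides the shell and the picture viewer there is one more tool, called after "Request:" as name(argument=value, ...) on one line, values as JSON. apply_moves: Moves the arm, as the interface text tells. Its arguments: {"type":"object","properties":{"offset":{"type":"array","items":{"type":"array","items":{"type":"number"}}},"rot":{"type":"array","items":{"type":"array","items":{"type":"number"}}},"grip":{"type":"number"},"squeeze":{"type":"number"}},"required":["offset","rot"]}

```bash
mkdir -p pics; cat > h.py <<'E'
import numpy as np,cv2
from scipy.spatial.transform import Rotation as R
from station import bot
def px2w(cam,px,z):
    m=bot.camera_model(cam);K=np.array(m["camera_matrix"]);D=np.array(m["D"]);T=np.array(m["T"])
    u=cv2.undistortPoints(np.array(px,float).reshape(-1,1,2),K,D).reshape(-1,2)
    d=np.c_[u,np.ones(len(u))]@T[:3,:3].T;o=T[:3,3]
    return o+d*((z-o[2])/d[:,2])[:,None]
def w2px(cam,P):
    m=bot.camera_model(cam);K=np.array(m["camera_matrix"]);D=np.array(m["D"]);T=np.linalg.inv(np.array(m["T"]))
    p,_=cv2.projectPoints(np.array(P,float).reshape(-1,3),cv2.Rodrigues(T[:3,:3])[0],T[:3,3],K,D);return p.reshape(-1,2)
E
python3 - <<'E'
from h import *
for c in ["scene","top"]:
    im=bot.snapshot(c);cv2.imwrite(f"pics/{c}0.png",im)
    m=bot.camera_model(c);print(c,np.round(np.array(m["T"]),3).tolist(),np.array(m["camera_matrix"])[0,0])
    for t in ["stockbox","box_center","plate","record_top","clear_top","lane","rails"]:
        print(t,[(np.round(r["location"],1).tolist(),round(r["conf"],2)) for r in bot.pinpoint(c,t)][:4])
print(bot.sense())
E
```

```text
scene [[0.369, 0.492, -0.788, 1.54], [0.929, -0.179, 0.323, -0.349], [0.018, -0.852, -0.523, 0.725], [0.0, 0.0, 0.0, 1.0]] 439.45385855937195
stockbox [([252.0, 178.4], 0.9), ([372.3, 168.6], 0.89), ([205.9, 194.0], 0.85), ([393.2, 232.4], 0.68)]
box_center [([284.8, 200.9], 0.95), ([394.1, 224.9], 0.71), ([376.7, 161.6], 0.61), ([253.0, 174.7], 0.6)]
plate [([205.1, 217.3], 0.81)]
record_top [([117.7, 212.2], 0.45)]
clear_top [([128.9, 239.7], 0.47)]
lane [([243.9, 221.3], 0.7)]
rails [([245.4, 218.5], 0.84)]
top [[0.028, -0.984, 0.173, 0.326], [-0.999, -0.032, -0.018, 0.059], [0.023, -0.173, -0.985, 1.309], [0.0, 0.0, 0.0, 1.0]] 375.97414830909145
stockbox [([221.8, 185.8], 0.96), ([230.3, 249.5], 0.9), ([102.7, 224.1], 0.75), ([159.2, 132.1], 0.62)]
box_center [([276.6, 245.2], 0.89), ([105.9, 220.7], 0.67), ([220.3, 182.2], 0.6), ([229.6, 250.0], 0.58)]
plate [([287.4, 189.0], 0.56)]
record_top [([358.1, 222.9], 0.5)]
clear_top [([354.3, 189.6], 0.57)]
lane [([263.4, 190.6], 0.91)]
rails []
{'time_s': 0.8, 'joints': array([ 6.37552296e+01,  1.03569744e+01,  9.20750241e+01, -1.08389520e-03,
        7.75667445e+01, -1.18189977e+01]), 'joint_vel': array([ 0.17265177,  0.00160102, -0.02280248, -0.02219983,  0.03950221,
       -0.02745982]), 'joint_efforts': array([ 1.31672430e-03, -4.33775353e+01, -3.42163682e+01,  7.03680888e-02,
        3.05990735e-02, -2.15151630e-05]), 'position': array([0.14323035, 0.55688685, 0.22482914]), 'tcp_rot': array([1.79998986e+02, 1.29349376e-03, 1.65574461e+02]), 'ft_force': array([ 0.16236067,  0.0857257 , -0.57939314]), 'moment': array([-0.0082847 ,  0.0084867 ,  0.02358615]), 'finger_gap': 0.9980318785758658}
```

View pics/scene0.png

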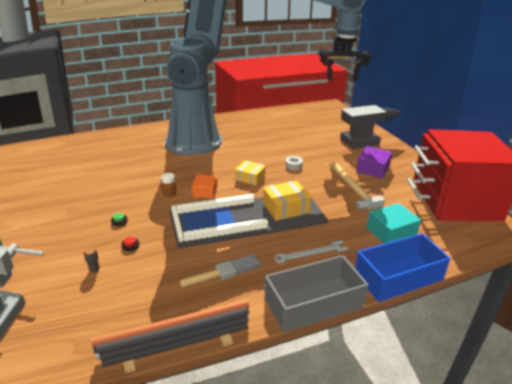

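View pics/top0.png

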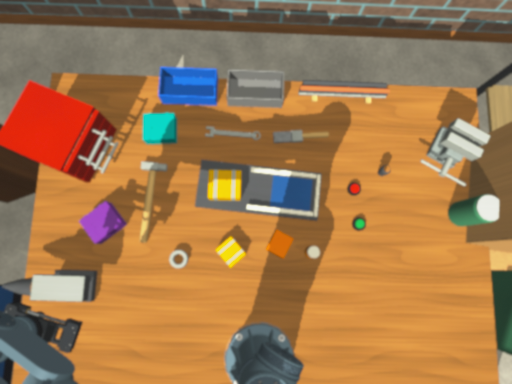

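The top view shows two yellow strapped boxes. The larger one is on the lane at (224,184) and the smaller is on the bench at (231,251). The description gives the larger one, which stands on the deck. I'll confirm it in a crop and fit the lane.

```bash
python3 - <<'E'
from h import *
im=cv2.imread("pics/top0.png")
cv2.imwrite("pics/crop1.png",cv2.resize(im[140:280,185:385],None,fx=4,fy=4,interpolation=cv2.INTER_CUBIC))
for n,p,z in [("box",(224,184),.07),("small",(231,251),.058),("plate",(287.4,189),.012),("lane",(263.4,190.6),0),("rec",(360,223),.03),("clr",(354.3,188),.03),("jar",(314,252),.065)]:
    print(n,px2w("top",[p],z).round(3))
m=bot.camera_model("wrist");print(np.round(m["T_tool_cam"],3).tolist(),np.array(m["camera_matrix"]).round(1).tolist())
E
```

```text
box [[0.566 0.137 0.07 ]]
small [[0.345 0.105 0.058]]
plate [[ 0.566 -0.083  0.012]]
lane [[0.56  0.001 0.   ]]
rec [[ 0.452 -0.332  0.03 ]]
clr [[ 0.574 -0.315  0.03 ]]
jar [[ 0.349 -0.167  0.065]]
[[0.001, -0.956, -0.292, 0.075], [1.0, 0.001, -0.001, -0.0], [0.001, -0.292, 0.956, -0.159], [0.0, 0.0, 0.0, 1.0]] [[331.8, 0.0, 254.7], [0.0, 331.8, 189.5], [0.0, 0.0, 1.0]]
```

View pics/crop1.png

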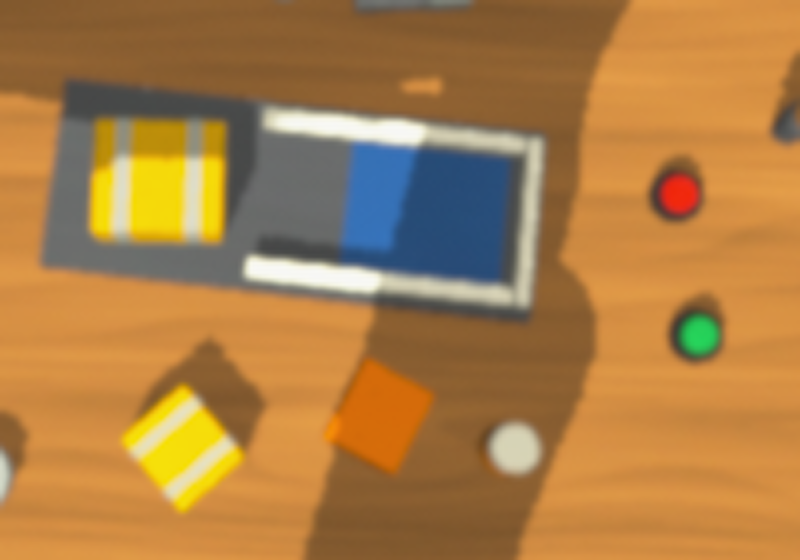

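The crop confirms it. The larger yellow box at crop (158,180) stands on the deck, and the smaller look-alike is at (183,448) on the bench. The green button is at (698,335), red at (678,195). I'll fit the lane and box from the corners.

```bash
cat >> h.py <<'E'
from scipy.optimize import least_squares
def fit2d(cam,model,px,x0):
    model=np.array(model,float);px=np.array(px,float)
    def W(p):
        c,s=np.cos(p[2]),np.sin(p[2]);return np.c_[p[0]+c*model[:,0]-s*model[:,1],p[1]+s*model[:,0]+c*model[:,1],model[:,2]]
    r=least_squares(lambda p:(w2px(cam,W(p))-px).ravel(),x0,loss="soft_l1")
    return r.x,r.fun.reshape(-1,2)
E
python3 - <<'E'
from h import *
def c(p): return (np.array(p,float)+.5)/4-.5+[185,140]
# lane: x to -y world; lane y to +x world (top of picture)
mod=[(-.23,.085,.012),(-.23,-.085,.012),(.2,-.085,.012),(-.05,.074,.034),(-.05,-.074,.034),(.194,.074,.034),(.194,-.074,.034),(-.05,.06,.034),(-.05,-.06,.034)]
px=[(65,80),(42,266),(530,322),(264,105),(244,278),(545,137),(530,308),(262,128),(246,256)]
p,res=fit2d("top",mod,c(px),[.56,0,-np.pi/2]);print("lane",p[:2],np.degrees(p[2]),res.round(1).tolist())
mod=[(-.055,.048,.07),(-.055,-.048,.07),(.055,-.048,.07),(.055,.048,.07)]
px=[(96,119),(91,240),(223,243),(225,120)]
q,res=fit2d("top",mod,c(px),[.56,.13,-np.pi/2]);print("box",q[:2],np.degrees(q[2]),res.round(1).tolist())
cs,s=np.cos(p[2]),np.sin(p[2]);d=q[:2]-p[:2];print("box in lane",(d@[cs,s]),d@[-s,cs],np.degrees(q[2]-p[2]))
E
```

```text
lane [0.55999056 0.00427594] -94.61654655303121 [[-0.2, -0.3], [-1.0, 0.4], [0.2, 0.2], [0.2, 0.6], [0.5, -0.7], [-0.5, 0.4], [-0.1, -0.3], [0.3, -1.3], [0.4, 0.7]]
box [0.56320494 0.13548051] -89.23330849077155 [[-0.2, 1.0], [-0.0, -1.1], [0.1, -1.2], [0.2, 1.4]]
box in lane -0.13103761541625772 -0.007356281072268457 5.383238062259664
```

Request:
apply_moves(offset=[[-526,-343,-55],[-526,-343,-55],[-526,-343,-55],[-526,-343,-55],[-526,-343,-55],[-526,-343,-55],[-526,-343,-55],[-526,-343,-55],[-526,-343,-55],[-526,-343,-55],[-526,-343,-55],[-526,-343,-55],[-526,-343,-55],[-526,-343,-55],[-526,-343,-55],[-526,-343,-55],[-526,-343,-55],[-526,-343,-55]], rot=[[0,0,1.4],[0,0,1.4],[0,0,1.4],[0,0,1.4],[0,0,1.4],[0,0,1.4],[0,0,1.4],[0,0,1.4],[0,0,1.4],[0,0,1.4],[0,0,1.4],[0,0,1.4],[0,0,1.4],[0,0,1.4],[0,0,1.4],[0,0,1.4],[0,0,1.4],[0,0,1.4]], grip=0.36)

```text
time_s: 2.6
position: [0.5666, 0.0947, 0.28]
tcp_rot: [180.0, -0.0, 85.5]
ft_force: [0.9, 0.4, -0.2]
finger_gap: 0.678
```

```bash
cat >> h.py <<'E'
def tcpT(s=None):
    s=s or bot.sense();T=np.eye(4);T[:3,:3]=R.from_euler("xyz",s["tcp_rot"],degrees=True).as_matrix();T[:3,3]=s["position"];return T
_cm=bot.camera_model
class _B: pass
WT=None
def setwrist(T):
    global WT;WT=T@np.array(_cm("wrist")["T_tool_cam"])
def cam(name):
    m=_cm(name)
    if name=="wrist": m=dict(m);m["T"]=WT
    return m
def px2w(c,px,z):
    m=cam(c);K=np.array(m["camera_matrix"]);D=np.array(m["D"]);T=np.array(m["T"])
    u=cv2.undistortPoints(np.array(px,float).reshape(-1,1,2),K,D).reshape(-1,2)
    d=np.c_[u,np.ones(len(u))]@T[:3,:3].T;o=T[:3,3]
    return o+d*((z-o[2])/d[:,2])[:,None]
def w2px(c,P):
    m=cam(c);K=np.array(m["camera_matrix"]);D=np.array(m["D"]);T=np.linalg.inv(np.array(m["T"]))
    p,_=cv2.projectPoints(np.array(P,float).reshape(-1,3),cv2.Rodrigues(T[:3,:3])[0],T[:3,3],K,D);return p.reshape(-1,2)
def shot(n):
    s=bot.sense();T=tcpT(s);setwrist(T);im=bot.snapshot("wrist");cv2.imwrite(f"pics/{n}.png",im);np.save(f"pics/{n}.npy",T);return im,s
def load(n): setwrist(np.load(f"pics/{n}.npy"));return cv2.imread(f"pics/{n}.png")
E
python3 - <<'E'
from h import *
im,s=shot("w1");print(s["time_s"],s["position"],s["tcp_rot"],s["finger_gap"],s["joints"])
cv2.imwrite("pics/w1b.png",cv2.resize(im,(800,600),interpolation=cv2.INTER_CUBIC))
E
```

```text
2.6 [0.56663229 0.09470204 0.2799986 ] [ 1.79991261e+02 -2.38509168e-03  8.54543433e+01] 0.6781332041738672 [-2.34543426e+00  7.92159872e+00  8.84473433e+01  2.06058348e-03
  8.36222339e+01  2.19999390e+00]
```

View pics/w1b.png

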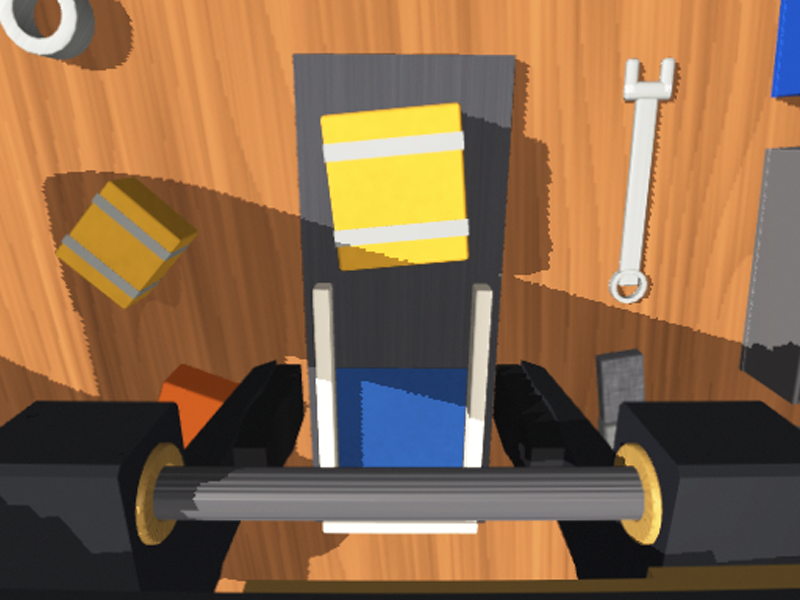

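```bash
python3 - <<'E'
from h import *
im=load("w1")
cv2.imwrite("pics/w1c.png",cv2.resize(im[25:195,180:340],None,fx=3.5,fy=3.5,interpolation=cv2.INTER_CUBIC))
E
```

```text
(no output)
```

View pics/w1c.png

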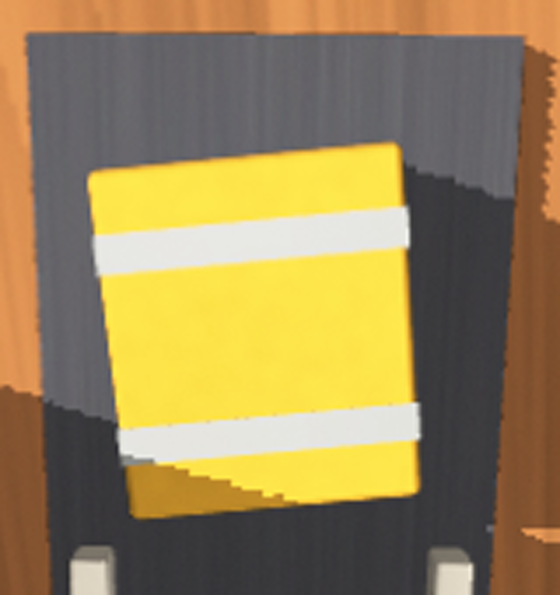

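```bash
python3 - <<'E'
from h import *
load("w1")
c=lambda p:(np.array(p,float)+.5)/3.5-.5+[180,25]
f=lambda p:(np.array(p,float)+.5)/1.5625-.5
mod=[(-.23,-.085,.012),(-.23,.085,.012),(-.05,-.074,.034),(-.05,-.06,.034),(-.05,.06,.034),(-.05,.074,.034),(.194,-.074,.034),(.194,.074,.034)]
px=np.r_[c([(27,33),(524,37),(71,562),(114,562),(431,563),(472,563)]),f([(323,533),(477,533)])]
p,res=fit2d("wrist",mod,px,[.56,0,-np.pi/2]);print("lane",p[:2],np.degrees(p[2]),res.round(1).tolist())
mod=[(-.055,-.048,.07),(-.055,.048,.07),(.055,.048,.07),(.055,-.048,.07)]
q,res=fit2d("wrist",mod,c([(89,173),(400,143),(419,494),(132,518)]),[.56,.13,-np.pi/2]);print("box",q[:2],np.degrees(q[2]),res.round(1).tolist())
cs,s=np.cos(p[2]),np.sin(p[2]);d=q[:2]-p[:2];print("box in lane",(d@[cs,s]),d@[-s,cs],np.degrees(q[2]-p[2]))
E
```

```text
lane [0.56309534 0.0014922 ] -94.82466643666575 [[-0.8, -0.2], [0.7, -0.4], [-0.9, -0.2], [-2.1, -0.1], [1.6, 0.1], [0.9, 0.2], [-0.1, 0.7], [0.2, 1.1]]
box [0.56973034 0.13444816] -89.26610749218702 [[-1.2, -0.6], [0.9, -0.9], [1.0, 0.9], [-0.7, 1.5]]
box in lane -0.13304290487424356 -0.004571011130244159 5.558558944478736
```

Request:
apply_moves(offset=[[40,-80,130],[40,-80,130],[40,-80,130],[40,-80,130],[40,-80,130],[40,-80,130],[40,-80,130],[40,-80,130],[40,-80,130],[40,-80,130],[40,-80,130],[40,-80,165],[40,-80,200],[40,-80,228],[40,-80,228]], rot=[[0,0,-1.566],[0,0,-1.566],[0,0,-1.566],[0,0,-1.566],[0,0,-1.566],[0,0,-1.566],[0,0,-1.566],[0,0,-1.566],[0,0,-1.566],[0,0,-1.566],[0,0,-1.566],[0,0,-1.566],[0,0,-1.566],[0,0,-1.566],[0,0,-1.566]])

```text
time_s: 4.15
position: [0.4872, 0.1402, 0.0484]
tcp_rot: [-179.9, -0.4, 175.1]
ft_force: [-0.4, -0.2, -0.2]
finger_gap: 0.677
```

```bash
cat >> h.py <<'E'
LO=np.array([.5631,.0015]);LY=np.radians(-94.8)
ex=np.array([np.cos(LY),np.sin(LY)]);ey=np.array([-ex[1],ex[0]])
def lane(p): d=np.array(p)[:2]-LO;return d@ex,d@ey
def l2w(x,y,z): return np.r_[LO+x*ex+y*ey,z]
def goto(x,y,z,yaw_lane):
    "print tool-frame offset mm for lane target"
    T=tcpT();d=T[:3,:3].T@(l2w(x,y,z)-T[:3,3]);dy=(np.degrees(LY)+yaw_lane-bot.sense()["tcp_rot"][2]+180)%360-180
    print("offset mm",(d*1000).round(1),"rotz",round(-np.radians(dy),4))
E
python3 - <<'E'
from h import *
im,s=shot("w2");print(s["time_s"],s["position"],s["tcp_rot"],s["ft_force"],lane(s["position"]))
goto(-.133,-.057,.052,-90)
E
```

```text
4.15 [0.4871537  0.14016808 0.04840659] [-179.94489106   -0.42155626  175.1168928 ] [-0.38316295 -0.20735599 -0.22336602] (np.float64(-0.1318267327639558), np.float64(-0.08728339060358792))
offset mm [-28.5   1.   -1.5] rotz -0.0014
```

View pics/w2.png

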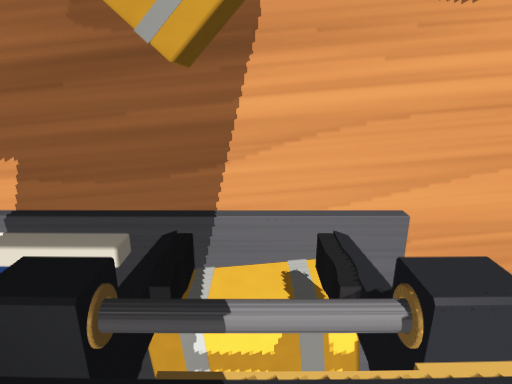

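Request:
apply_moves(offset=[[-6,0,0],[-12,0,0],[-15,0,0],[-18,0,0],[-20,0,0],[-22,0,0],[-24,0,0],[-26,0,0],[-28,0,0],[-28,0,0],[-28,0,0]], rot=[[0,0,0],[0,0,0],[0,0,0],[0,0,0],[0,0,0],[0,0,0],[0,0,0],[0,0,0],[0,0,0],[0,0,0],[0,0,0]])

```text
time_s: 5.3
position: [0.519, 0.1374, 0.0518]
tcp_rot: [-180.0, 0.0, 175.1]
ft_force: [-1.8, 1.2, -0.2]
finger_gap: 0.686
```

```bash
python3 - <<'E'
from h import *
s=bot.sense();print(s["time_s"],s["position"],s["tcp_rot"],s["ft_force"],lane(s["position"]))
E
```

```text
5.3 [0.51898153 0.13742777 0.05175225] [-1.79991379e+02  4.18089659e-02  1.75072920e+02] [-1.83935766  1.22722482 -0.228675  ] (np.float64(-0.13175931639407204), np.float64(-0.05533788224488533))
```

Request:
apply_moves(offset=[[30,0,0],[40,0,-20],[40,0,-70],[40,0,-120],[-55,-42,-228],[-55,-42,-228],[-55,-42,-228],[-55,-42,-228],[-55,-42,-228],[-55,-42,-228],[-55,-42,-228],[-55,-42,-228],[-55,-42,-228],[-55,-42,-228],[-55,-42,-228],[-55,-42,-228]], rot=[[0,0,0],[0,0,0],[0,0,0],[0,0,0.1],[0,0,1.57],[0,0,1.57],[0,0,1.57],[0,0,1.57],[0,0,1.57],[0,0,1.57],[0,0,1.57],[0,0,1.57],[0,0,1.57],[0,0,1.57],[0,0,1.57],[0,0,1.57]])

```text
time_s: 6.9
position: [0.5702, 0.0907, 0.2799]
tcp_rot: [179.9, 0.0, 85.3]
ft_force: [-0.1, -0.0, -0.0]
finger_gap: 0.68
```

```bash
python3 - <<'E'
from h import *
im,s=shot("w3");print(s["time_s"],s["position"],s["tcp_rot"],s["finger_gap"],lane(s["position"]))
cv2.imwrite("pics/w3c.png",cv2.resize(im[25:195,180:340],None,fx=3.5,fy=3.5,interpolation=cv2.INTER_CUBIC))
cv2.imwrite("pics/w3d.png",cv2.resize(im[165:384,180:340],None,fx=2.7,fy=2.7,interpolation=cv2.INTER_CUBIC))
E
```

```text
6.9 [0.57016292 0.09065351 0.27989848] [1.79948207e+02 2.16315440e-02 8.52903594e+01] 0.6799231201587553 (np.float64(-0.08943184140515524), np.float64(-0.0004220217320252952))
```

View pics/w3c.png

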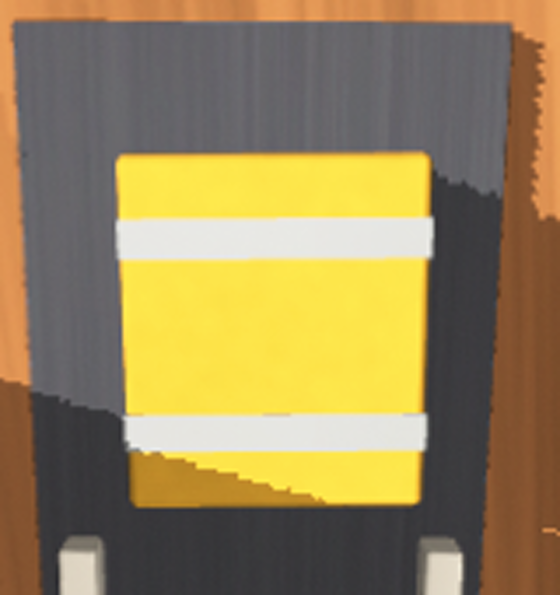

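View pics/w3d.png

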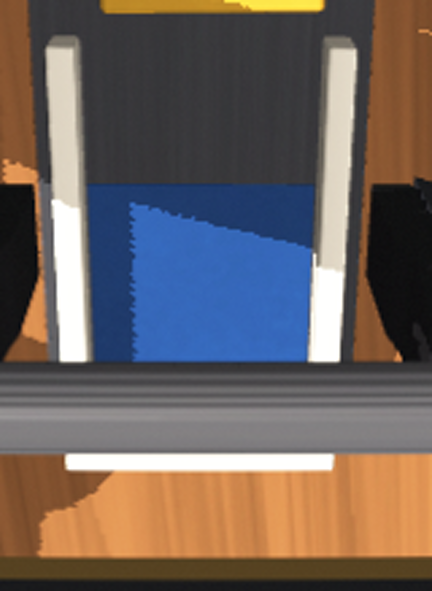

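```bash
python3 - <<'E'
from h import *
load("w3")
c=lambda p:(np.array(p,float)+.5)/3.5-.5+[180,25]
f=lambda p:(np.array(p,float)+.5)/2.7-.5+[180,165]
mod=[(-.23,-.085,.012),(-.23,.085,.012),(-.05,-.074,.034),(-.05,-.06,.034),(-.05,.06,.034),(-.05,.074,.034),(.194,-.074,.034),(.194,.074,.034),(.03,-.059,.012),(.03,.059,.012)]
px=np.r_[c([(14,21),(511,24),(60,551),(103,551),(421,552),(462,552)]),f([(66,470),(333,470),(88,185),(316,185)])]
p,res=fit2d("wrist",mod,px,[.56,0,-np.pi/2]);print("lane",p[:2],np.degrees(p[2]),res.round(1).tolist())
mod=[(-.055,-.048,.07),(-.055,.048,.07),(.055,.048,.07),(.055,-.048,.07)]
q,res=fit2d("wrist",mod,c([(117,154),(430,153),(419,505),(133,506)]),[.56,.13,-np.pi/2]);print("box",q[:2],np.degrees(q[2]),res.round(1).tolist())
cs,s=np.cos(p[2]),np.sin(p[2]);d=q[:2]-p[:2];print("box in lane",(d@[cs,s]),d@[-s,cs],np.degrees(q[2]-p[2]))
E
```

```text
lane [0.56329912 0.00159816] -94.86174846279374 [[-0.8, -0.3], [1.2, -0.5], [-0.8, 0.1], [-2.0, 0.1], [1.7, 0.2], [1.0, 0.2], [0.1, 0.8], [0.3, 1.0], [-0.2, -0.4], [-0.5, -0.1]]
box [0.57815979 0.13080329] -94.29473046054444 [[-0.9, -0.4], [1.2, -0.7], [0.9, 0.7], [-1.4, 1.0]]
box in lane -0.129999728398263 0.0038568434497850703 0.5670180022492937
```

Request:
apply_moves(offset=[[50,4,0],[100,4,20],[136,4,60],[136,4,110],[136,4,160],[136,4,195],[136,4,208],[136,4,208],[136,4,208],[136,4,208]], rot=[[0,0,0.002],[0,0,0.002],[0,0,0.002],[0,0,0.002],[0,0,0.002],[0,0,0.002],[0,0,0.002],[0,0,0.002],[0,0,0.002],[0,0,0.002]])

```text
time_s: 7.95
position: [0.5877, 0.2265, 0.075]
tcp_rot: [179.7, -0.1, 85.0]
ft_force: [0.4, -0.4, 0.6]
finger_gap: 0.68
```

```bash
python3 - <<'E'
from h import *
s=bot.sense();print(s["time_s"],s["position"],s["tcp_rot"],s["ft_force"],lane(s["position"]))
E
```

```text
7.95 [0.58765732 0.22647194 0.07496489] [ 1.79712170e+02 -7.67608194e-02  8.50268526e+01] [ 0.43537827 -0.37805261  0.58200206] (np.float64(-0.22623783980532705), np.float64(0.005646022255357524))
```

Request:
apply_moves(offset=[[-14,0,0],[-22,0,0],[-27,0,0],[-31,0,0],[-35,0,0],[-39,-0.4,0],[-43,-0.8,0],[-47,-1.2,0],[-51,-1.6,0],[-55,-2,0],[-59,-2.4,0],[-63,-2.8,0],[-67,-3.2,0],[-71,-3.6,0],[-75,-4,0],[-79,-4,0],[-82,-4,0],[-82,-4,0],[-82,-4,0]], rot=[[0,0,0],[0,0,0],[0,0,0],[0,0,0],[0,0,0],[0,0,0],[0,0,0],[0,0,0],[0,0,0],[0,0,0],[0,0,0],[0,0,0],[0,0,0],[0,0,0],[0,0,0],[0,0,0],[0,0,0],[0,0,0],[0,0,0]])

```text
time_s: 9.85
position: [0.5743, 0.1448, 0.0719]
tcp_rot: [180.0, -0.0, 85.0]
ft_force: [0.0, -0.4, -0.6]
finger_gap: 0.675
```

```bash
python3 - <<'E'
from h import *
im,s=shot("w4");print(s["time_s"],s["position"],s["tcp_rot"],s["ft_force"],lane(s["position"]))
t=bot.snapshot("top");cv2.imwrite("pics/top4.png",cv2.resize(t[160:230,190:335],None,fx=5,fy=5,interpolation=cv2.INTER_CUBIC))
E
```

```text
9.85 [0.57426005 0.14480573 0.07185531] [ 1.79997233e+02 -4.01509449e-03  8.50018784e+01] [ 0.04603717 -0.40472129 -0.60382761] (np.float64(-0.14373698087656206), np.float64(-0.0008706016039517841))
```

View pics/w4.png

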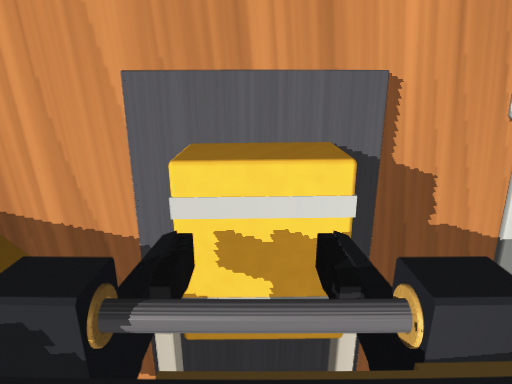

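View pics/top4.png

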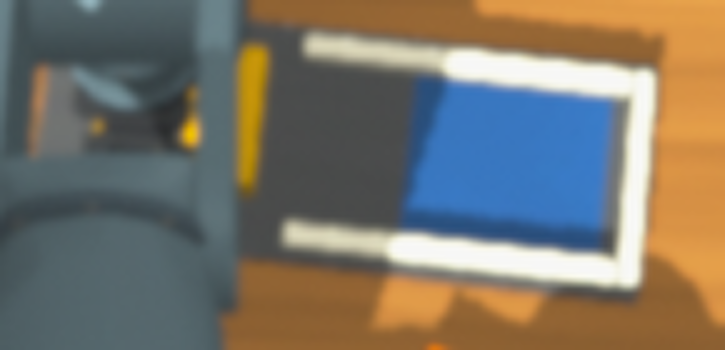

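The wrist picture looks wrong. The box's rear edge is at row 165 and the finger pads at rows 235–290, which puts the fingers over the box. I'll check with the scene camera before moving on.

```bash
python3 - <<'E'
from h import *
t=bot.snapshot("scene");cv2.imwrite("pics/sc4.png",cv2.resize(t[130:260,160:345],None,fx=4.3,fy=4.3,interpolation=cv2.INTER_CUBIC))
im=load("w4");cv2.imwrite("pics/w4b.png",cv2.resize(im[120:384,100:420],None,fx=2.2,fy=2.2,interpolation=cv2.INTER_CUBIC))
E
```

```text
(no output)
```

View pics/sc4.png

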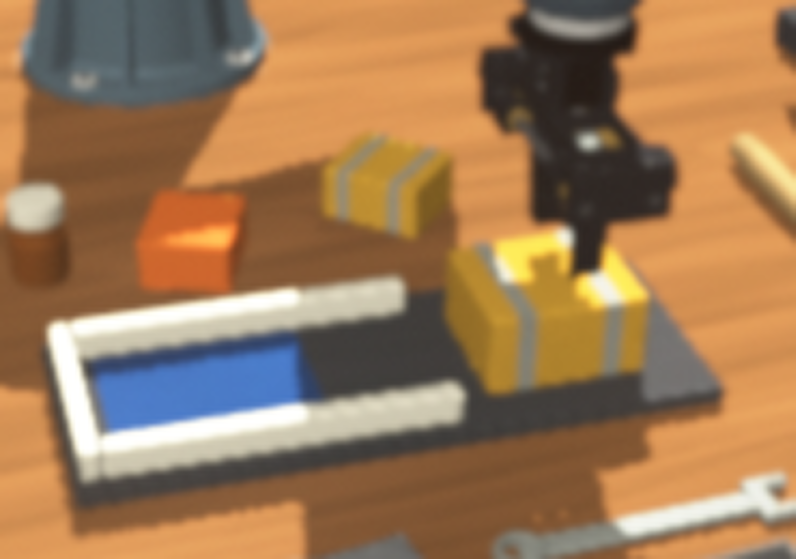

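View pics/w4b.png

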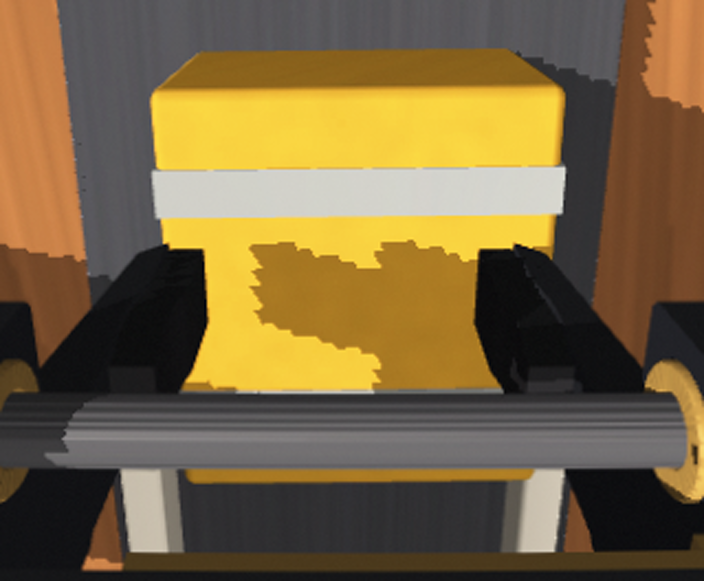

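The fingers did pass over the box top without touching, with no force and the box still at x=-0.13. So the real fingertips end higher than I assumed. I'll project predicted tip positions into the images to check.

```bash
python3 - <<'E'
from h import *
t=bot.snapshot("scene");s=bot.sense();T=tcpT(s);setwrist(T)
print(s["finger_gap"])
def P(x,y,z): return T[:3,:3]@[x,y,z]+T[:3,3]
v=cv2.resize(t[130:260,160:345],None,fx=4.3,fy=4.3,interpolation=cv2.INTER_CUBIC)
for z,col in [(.022,(0,0,255)),(0,(0,255,0)),(-.014,(255,0,0)),(-.042,(255,0,255))]:
  for y in (-.039,.039):
    for x in (-.009,.009):
        u=(w2px("scene",P(x,y,z))[0]-[160,130]+.5)*4.3;cv2.circle(v,tuple(int(a) for a in u),3,col,-1)
cv2.imwrite("pics/sc5.png",v)
im=load("w4");v=cv2.resize(im,(800,600))
for z,col in [(.022,(0,0,255)),(0,(0,255,0)),(-.014,(255,0,0)),(-.042,(255,0,255))]:
  for y in (-.047,-.03,.03,.047):
    for x in (-.009,.009):
        u=w2px("wrist",P(x,y,z))[0]*1.5625;cv2.circle(v,tuple(int(a) for a in u),3,col,-1)
cv2.imwrite("pics/w5.png",v)
E
```

```text
0.6769135868298835
```

View pics/sc5.png

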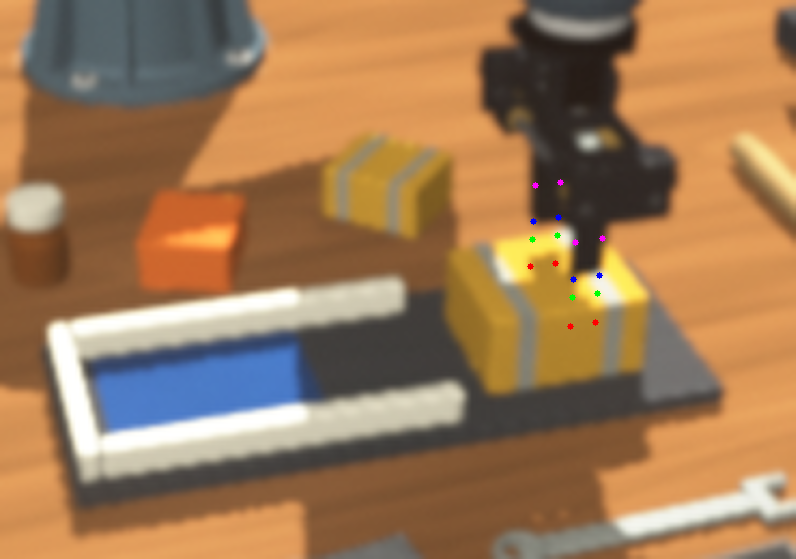

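View pics/w5.png

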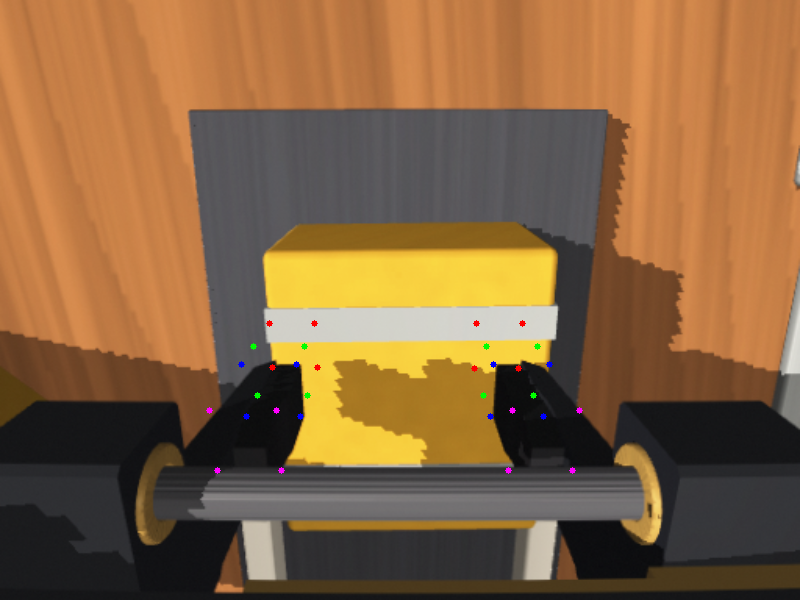

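Both cameras agree: the visible fingertips end at about tool z = -14 mm, not +22 mm. That explains the pass over the box, which did not move. I'll back off, drop to TCP z≈0.034 (tips ≈0.048) and push again.

Request:
apply_moves(offset=[[40,5,0],[82,5,0],[86,5,0],[86,5,15],[86,5,30],[86,5,38],[86,5,38],[86,5,38],[86,5,38]], rot=[[0,0,-0.003],[0,0,-0.003],[0,0,-0.003],[0,0,-0.003],[0,0,-0.003],[0,0,-0.003],[0,0,-0.003],[0,0,-0.003],[0,0,-0.003]])

```text
time_s: 10.95
position: [0.5872, 0.2296, 0.0343]
tcp_rot: [180.0, -0.0, 85.1]
ft_force: [-0.0, 0.2, 0.2]
finger_gap: 0.679
```

```bash
python3 - <<'E'
from h import *
im,s=shot("w6");print(s["time_s"],s["position"],s["tcp_rot"],s["ft_force"],lane(s["position"]))
t=bot.snapshot("scene");T=tcpT(s)
v=cv2.resize(t[130:260,160:345],None,fx=4.3,fy=4.3,interpolation=cv2.INTER_CUBIC)
cv2.imwrite("pics/sc6.png",np.vstack([v,])) 
E
```

```text
10.95 [0.5872107  0.22964607 0.03426232] [ 1.79957484e+02 -1.02864519e-02  8.51434529e+01] [-0.02426686  0.21590399  0.24575275] (np.float64(-0.22936345785036666), np.float64(0.004935366127894531))
```

View pics/sc6.png

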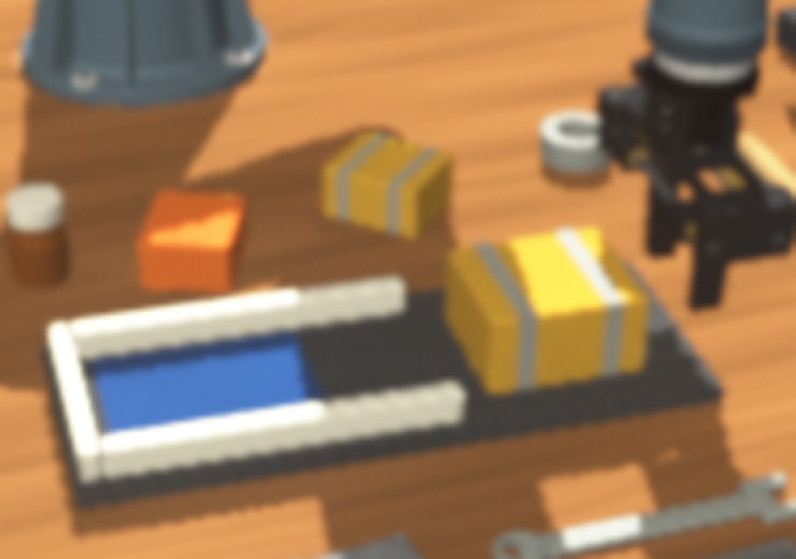

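View pics/w6.png

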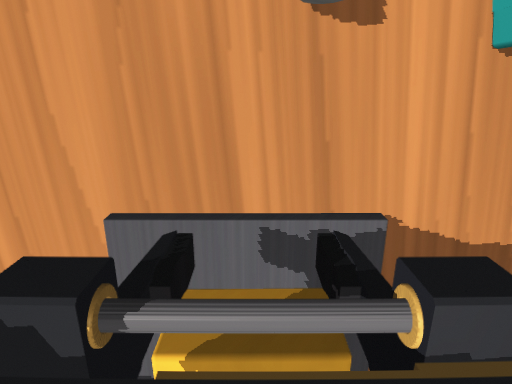

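Request:
apply_moves(offset=[[-14,0,0],[-24,0,0],[-30,0,0],[-34,0,0],[-38,0,0],[-42,-0.4,0],[-46,-0.8,0],[-50,-1.2,0],[-54,-1.6,0],[-58,-2,0],[-62,-2.4,0],[-66,-2.8,0],[-70,-3.2,0],[-74,-3.6,0],[-78,-4,0],[-82,-4.4,0],[-85,-4.8,0],[-85,-4.8,0]], rot=[[0,0,0],[0,0,0],[0,0,0],[0,0,0],[0,0,0],[0,0,0],[0,0,0],[0,0,0],[0,0,0],[0,0,0],[0,0,0],[0,0,0],[0,0,0],[0,0,0],[0,0,0],[0,0,0],[0,0,0],[0,0,0]])

```text
time_s: 12.85
position: [0.5747, 0.1451, 0.0338]
tcp_rot: [-180.0, 0.0, 85.2]
ft_force: [0.7, 1.1, 0.5]
finger_gap: 0.684
```

```bash
python3 - <<'E'
from h import *
im,s=shot("w7");print(s["time_s"],s["position"],s["tcp_rot"],s["ft_force"],lane(s["position"]))
t=bot.snapshot("scene");v=cv2.resize(t[130:260,160:345],None,fx=4.3,fy=4.3,interpolation=cv2.INTER_CUBIC)
cv2.imwrite("pics/sc7.png",v)
t=bot.snapshot("top");cv2.imwrite("pics/top7.png",cv2.resize(t[160:230,190:335],None,fx=5,fy=5,interpolation=cv2.INTER_CUBIC))
E
```

```text
12.85 [0.5746676  0.14510773 0.03378248] [-1.79990466e+02  3.56655703e-02  8.51710093e+01] [0.74763551 1.12666928 0.4954848 ] (np.float64(-0.14407202897053684), np.float64(-0.0004897564611312879))
```

View pics/sc7.png

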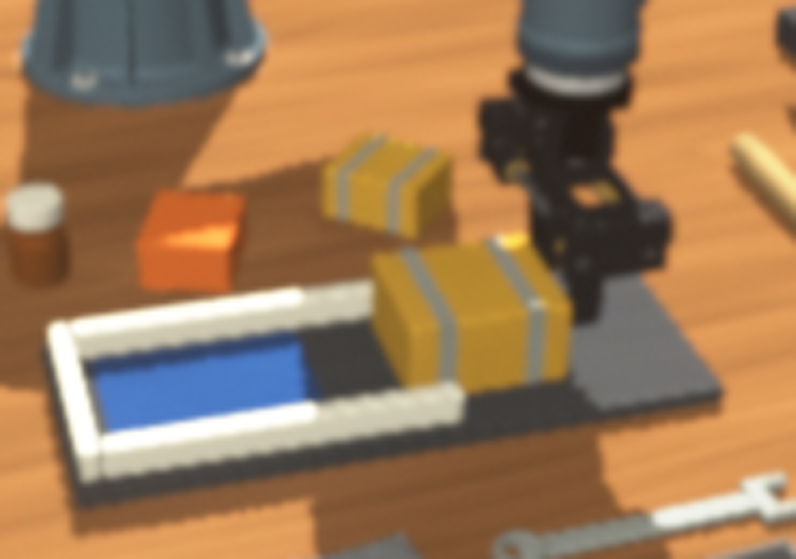

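View pics/w7.png

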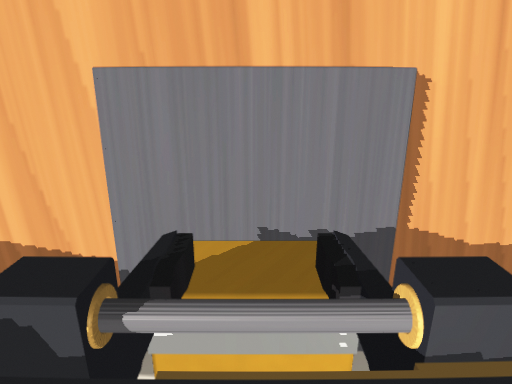

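View pics/top7.png

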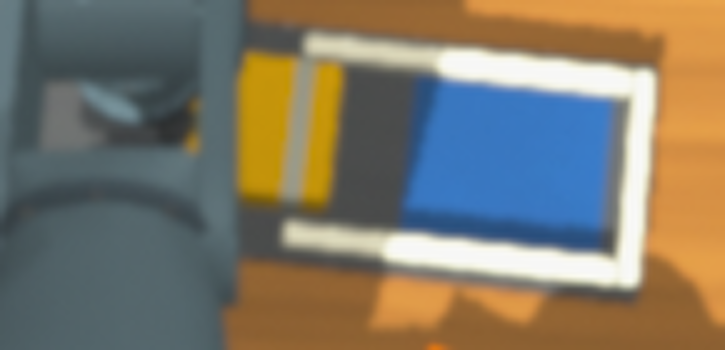

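The push works: box yaw is square, its front is between the rails, and both gaps look about even in the top view. I'll continue straight.

Request:
apply_moves(offset=[[-3,0,0],[-8,0,0],[-13,0,0],[-19,0,0],[-25,0,0],[-31,0,0],[-37,0,0],[-43,0,0],[-49,0,0],[-55,0,0],[-61,0,0],[-67,0,0],[-73,0,0],[-79,0,0],[-85,0,0],[-90,0,0],[-95,0,0],[-98,0,0],[-100,0,0],[-100,0,0]], rot=[[0,0,0],[0,0,0],[0,0,0],[0,0,0],[0,0,0],[0,0,0],[0,0,0],[0,0,0],[0,0,0],[0,0,0],[0,0,0],[0,0,0],[0,0,0],[0,0,0],[0,0,0],[0,0,0],[0,0,0],[0,0,0],[0,0,0],[0,0,0]])

```text
time_s: 15.0
position: [0.5665, 0.0457, 0.0339]
tcp_rot: [180.0, 0.0, 85.2]
ft_force: [0.3, -1.2, 0.1]
finger_gap: 0.679
```

```bash
python3 - <<'E'
from h import *
im,s=shot("w8");print(s["time_s"],s["position"],s["tcp_rot"],s["ft_force"],lane(s["position"]))
t=bot.snapshot("scene");v=cv2.resize(t[130:260,160:345],None,fx=4.3,fy=4.3,interpolation=cv2.INTER_CUBIC)
cv2.imwrite("pics/sc8.png",v)
t=bot.snapshot("top");cv2.imwrite("pics/top8.png",cv2.resize(t[160:230,190:335],None,fx=5,fy=5,interpolation=cv2.INTER_CUBIC))
E
```

```text
15.0 [0.56646656 0.04567314 0.03392989] [1.79988650e+02 3.08329253e-02 8.51850066e+01] [ 0.3094741  -1.18820786  0.12511917] (np.float64(-0.0442999259044603), np.float64(-0.00034156330246118215))
```

View pics/sc8.png

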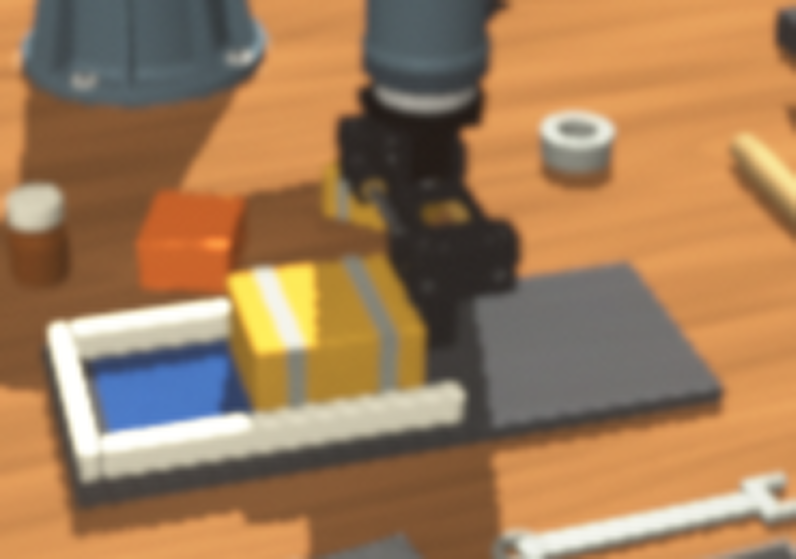

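View pics/w8.png

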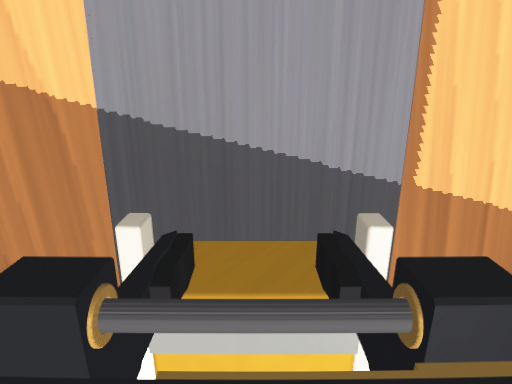

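View pics/top8.png

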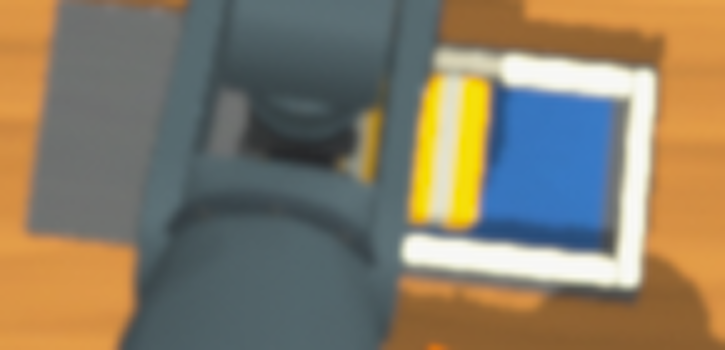

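Request:
apply_moves(offset=[[-3,0,0],[-8,0,0],[-13,0,0],[-19,0,0],[-25,0,0],[-31,0,0],[-37,0,0],[-43,0,0],[-49,0,0],[-55,0,0],[-60,0,0],[-65,0,0],[-69,0,0],[-72,0,0],[-75,0,0],[-77,0,0],[-78,0,0],[-78,0,0]], rot=[[0,0,0],[0,0,0],[0,0,0],[0,0,0],[0,0,0],[0,0,0],[0,0,0],[0,0,0],[0,0,0],[0,0,0],[0,0,0],[0,0,0],[0,0,0],[0,0,0],[0,0,0],[0,0,0],[0,0,0],[0,0,0]])

```text
time_s: 16.95
position: [0.5598, -0.032, 0.0339]
tcp_rot: [180.0, 0.0, 85.2]
ft_force: [1.1, 3.6, 2.2]
finger_gap: 0.679
```

```bash
python3 - <<'E'
from h import *
im,s=shot("w9");print(s["time_s"],s["position"],s["tcp_rot"],s["ft_force"],lane(s["position"]))
t=bot.snapshot("scene");v=cv2.resize(t[130:260,160:345],None,fx=4.3,fy=4.3,interpolation=cv2.INTER_CUBIC)
cv2.imwrite("pics/sc9.png",v)
t=bot.snapshot("top");cv2.imwrite("pics/top9.png",cv2.resize(t[160:230,190:335],None,fx=5,fy=5,interpolation=cv2.INTER_CUBIC))
E
```

```text
16.95 [ 0.55984758 -0.03199696  0.03392948] [1.79992231e+02 8.10855446e-03 8.51696519e+01] [1.10158434 3.59699505 2.24957747] (np.float64(0.03365163986753608), np.float64(-0.00043805505297929724))
```

View pics/sc9.png

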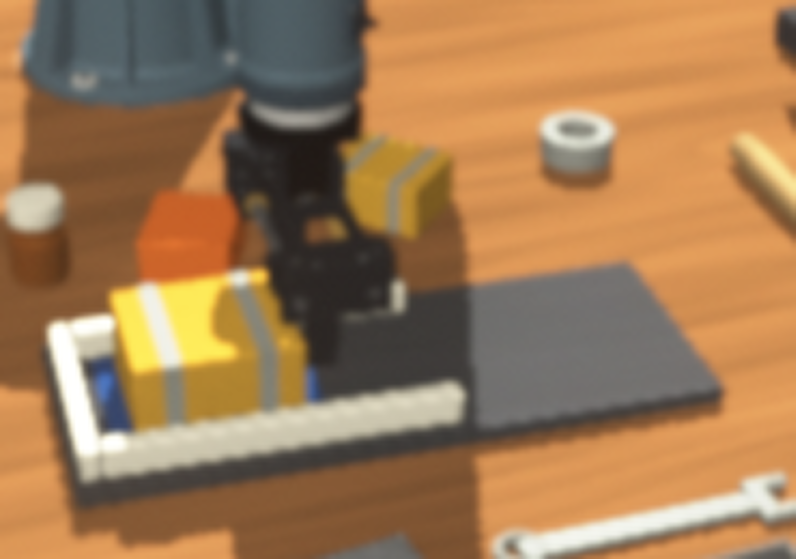

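View pics/top9.png

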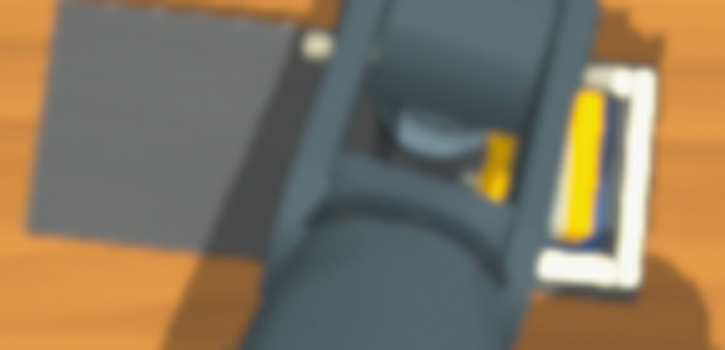

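Request:
apply_moves(offset=[[10,0,0],[30,0,0],[45,0,0],[45,0,-20],[45,0,-65],[45,0,-110],[20,0,-155],[-25,0,-200],[-70,0,-246],[-106,0,-246],[-106,0,-246],[-106,0,-246],[-106,0,-246]], rot=[[0,0,0],[0,0,0],[0,0,0],[0,0,0],[0,0,0],[0,0,0],[0,0,0],[0,0,0],[0,0,0],[0,0,0],[0,0,0],[0,0,0],[0,0,0]])

```text
time_s: 18.4
position: [0.5504, -0.136, 0.2784]
tcp_rot: [-179.9, -0.1, 85.2]
ft_force: [0.0, -0.1, 0.0]
finger_gap: 0.679
```

```bash
python3 - <<'E'
from h import *
im,s=shot("w10");print(s["time_s"],s["position"],s["tcp_rot"],s["ft_force"],lane(s["position"]))
cv2.imwrite("pics/w10b.png",cv2.resize(im,(800,600),interpolation=cv2.INTER_CUBIC))
E
```

```text
18.4 [ 0.55040434 -0.13600202  0.27844285] [-1.79874177e+02 -6.72420377e-02  8.51929711e+01] [ 0.00196117 -0.12861819  0.04532595] (np.float64(0.1380821218045468), np.float64(-0.0011452608765568954))
```

View pics/w10b.png

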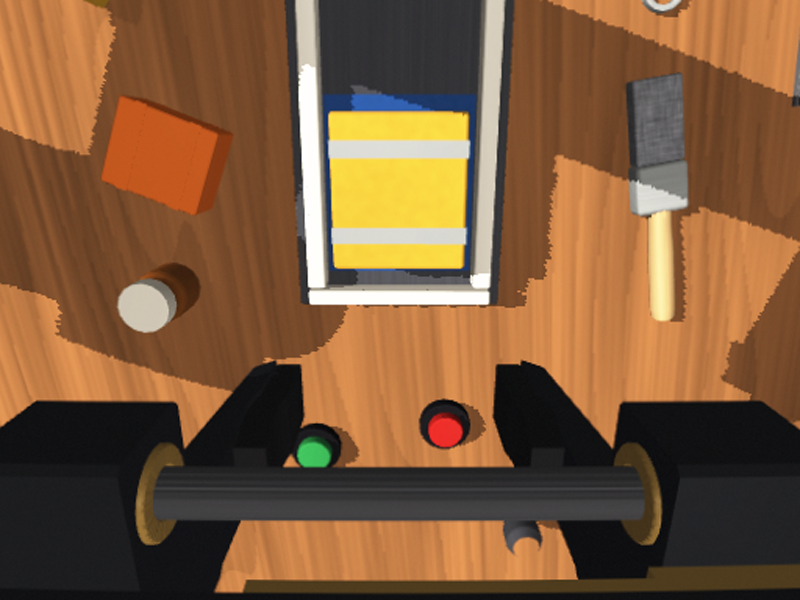

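```bash
python3 - <<'E'
from h import *
im=load("w10")
f=lambda p:(np.array(p,float)+.5)/1.5625-.5
mod=[(-.055,-.048,.07),(-.055,.048,.07),(.055,.048,.07),(.055,-.048,.07)]
q,res=fit2d("wrist",mod,f([(328,111),(469,111),(465,268),(334,269)]),[.56,-.1,-np.pi/2]);print("box",lane(q),np.degrees(q[2]-LY),res.round(1).tolist())
for n,p,z in [("fence out",f((400,304)),.034),("fence in",f((400,290)),.034),("plate start L",f((323,95)),.012),("plate R",f((476,95)),.012)]:
    print(n,np.round(lane(px2w("wrist",[p],z)[0]),4))
# buttons: triangulate
hsv=cv2.cvtColor(im,cv2.COLOR_BGR2HSV);t=bot.snapshot("top");ht=cv2.cvtColor(t,cv2.COLOR_BGR2HSV)
def cen(h,lo,hi,roi):
    m=cv2.inRange(h,lo,hi);k=np.zeros_like(m);x0,y0,x1,y1=roi;k[y0:y1,x0:x1]=m[y0:y1,x0:x1];M=cv2.moments(k,True);return (M["m10"]/M["m00"],M["m01"]/M["m00"]),M["m00"]
for n,lo,hi,rw,rt in [("green",(45,100,50),(80,255,255),(180,260,230,310),(345,212,372,235)),("red",(0,170,80),(8,255,255),(260,250,310,300),(345,178,365,200))]:
    a,na=cen(hsv,lo,hi,rw);b,nb=cen(ht,lo,hi,rt);print(n,a,na,b,nb)
    for z in (.02,.03,.04,.05): print(z,px2w("wrist",[a],z)[0][:2].round(4),px2w("top",[b],z)[0][:2].round(4))
for c in ("wrist",):
    for th in ("record_top","clear_top"):
        print(th,[(np.round(r["location"],1),r["conf"]) for r in bot.pinpoint(c,th)][:2])
cv2.imwrite("pics/btn.png",cv2.resize(im[255:320,170:320],None,fx=5,fy=5,interpolation=cv2.INTER_CUBIC))
E
```

```text
box (np.float64(0.09955864207809424), np.float64(-0.0003285537351775945)) 0.360258198626574 [[-0.6, -0.3], [0.8, -0.8], [0.1, 0.8], [-0.2, 0.5]]
fence out [0.1925 0.0006]
fence in [0.1806 0.0006]
plate start L [ 0.0306 -0.059 ]
plate R [0.0305 0.0588]
green (200.49865951742626, 289.3083109919571) 373.0 (359.25, 223.19565217391303) 92.0
0.02 [ 0.4552 -0.3328] [ 0.4527 -0.3325]
0.03 [ 0.4577 -0.3263] [ 0.4517 -0.3295]
0.04 [ 0.4601 -0.3198] [ 0.4507 -0.3264]
0.05 [ 0.4626 -0.3133] [ 0.4498 -0.3234]Traceback (most recent call last):
  File "<stdin>", line 13, in <module>
  File "<stdin>", line 11, in cen
ZeroDivisionError: float division by zero
```

Request:
apply_moves(offset=[[-40,-13,10],[-80,-26,20],[-120,-39,30],[-160,-52,40],[-200,-65,50],[-246,-78,58],[-246,-78,58],[-246,-78,58],[-246,-78,58],[-246,-78,58]], rot=[[0,0,0],[0,0,0],[0,0,0],[0,0,0],[0,0,0],[0,0,0],[0,0,0],[0,0,0],[0,0,0],[0,0,0]], grip=-1)

```text
time_s: 19.5
position: [0.4536, -0.3741, 0.222]
tcp_rot: [180.0, -0.0, 85.3]
ft_force: [-0.7, 0.1, -0.4]
finger_gap: 0.002
```

```bash
python3 - <<'E'
from h import *
im,s=shot("w11");print(s["time_s"],s["position"],s["tcp_rot"],s["finger_gap"])
v=cv2.resize(im,(800,600),interpolation=cv2.INTER_CUBIC);T=tcpT(s)
for z,col in [(.022,(0,0,255)),(-.014,(255,0,0))]:
  for y in (-.0175,.0175):
    for x in (-.009,.009):
        u=w2px("wrist",T[:3,:3]@[x,y,z]+T[:3,3])[0]*1.5625;cv2.circle(v,tuple(int(a) for a in u),3,col,-1)
cv2.imwrite("pics/w11b.png",v)
for th in ("record_top","clear_top"):
    print(th,[(np.round(r["location"],1),r["conf"]) for r in bot.pinpoint("wrist",th)][:2])
E
```

```text
19.5 [ 0.45358737 -0.37410995  0.22200388] [ 1.79987424e+02 -8.24351728e-03  8.53297111e+01] 0.0020252105196748504
record_top [(array([249.6, 124.4]), 0.9)]
clear_top [(array([370.3,  98.5]), 0.8)]
```

View pics/w11b.png

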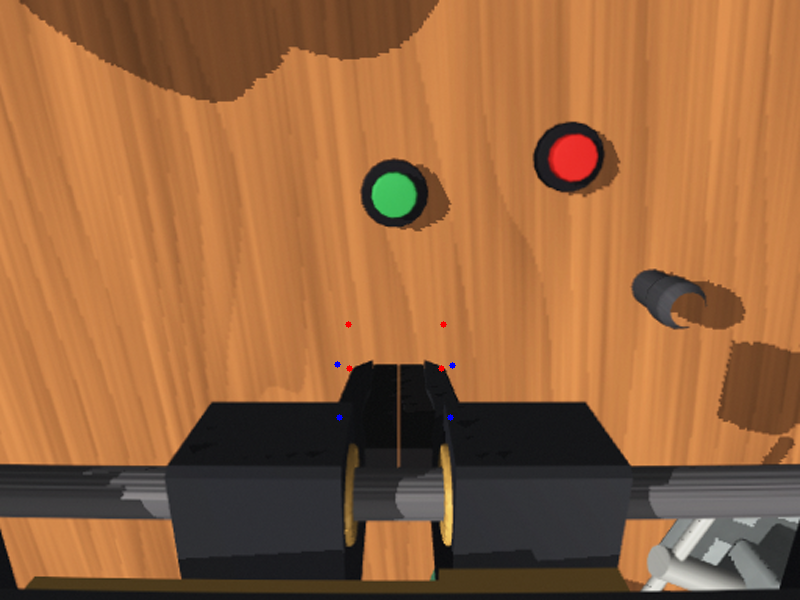

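```bash
python3 - <<'E'
from h import *
for w in ("w10","w11"):
    im=load(w);h=cv2.cvtColor(im,cv2.COLOR_BGR2HSV);m=cv2.inRange(h,(45,100,50),(80,255,255))
    n,l,st,c=cv2.connectedComponentsWithStats(m);i=1+np.argmax(st[1:,4]);print(w,st[i],c[i])
    for z in (.015,.02,.025,.03): print(z,px2w("wrist",[c[i]],z)[0][:2].round(4))
    h=cv2.inRange(cv2.cvtColor(im,cv2.COLOR_BGR2HSV),(0,150,100),(6,255,255));n,l,st,c=cv2.connectedComponentsWithStats(h);i=1+np.argmax(st[1:,4]);print(st[i],c[i],px2w("wrist",[c[i]],.02)[0][:2].round(4))
E
```

```text
w10 [190 279  22  20 373] [200.49865952 289.30831099]
0.015 [ 0.454  -0.3361]
0.02 [ 0.4552 -0.3328]
0.025 [ 0.4564 -0.3296]
0.03 [ 0.4577 -0.3263]
[274 264  22  23 376] [284.27925532 275.20212766] [ 0.5779 -0.3193]
w11 [237 110  30  30 703] [251.80085349 124.30014225]
0.015 [ 0.4543 -0.3365]
0.02 [ 0.4544 -0.336 ]
0.025 [ 0.4544 -0.3355]
0.03 [ 0.4545 -0.335 ]
[351  86  32  30 765] [366.42091503 100.35555556] [ 0.5771 -0.3206]
```

Request:
apply_moves(offset=[[20,-1,20],[38,-2,60],[38,-2,100],[38,-2,140],[38,-2,160],[38,-2,170],[38,-2,170],[38,-2,170],[38,-2,170]], rot=[[0,0,0],[0,0,0],[0,0,0],[0,0,0],[0,0,0],[0,0,0],[0,0,0],[0,0,0],[0,0,0]])

```text
time_s: 20.55
position: [0.4548, -0.3388, 0.0536]
tcp_rot: [179.9, 0.1, 85.2]
ft_force: [-1.0, -0.9, -0.1]
finger_gap: 0.003
```

```bash
python3 - <<'E'
from h import *
im,s=shot("w12");print(s["time_s"],s["position"],s["tcp_rot"],s["ft_force"])
t=bot.snapshot("scene");v=cv2.resize(t[160:290,50:220],None,fx=4.5,fy=4.5,interpolation=cv2.INTER_CUBIC)
cv2.imwrite("pics/sc12.png",v)
E
```

```text
20.55 [ 0.45478659 -0.33875161  0.0536102 ] [1.79869499e+02 1.26221105e-01 8.51963357e+01] [-1.04374576 -0.85342713 -0.10762541]
```

View pics/sc12.png

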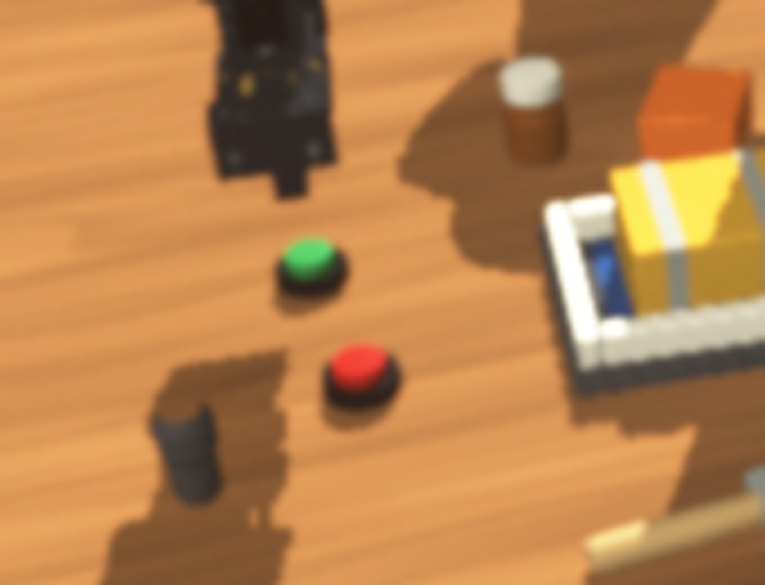

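View pics/w12.png

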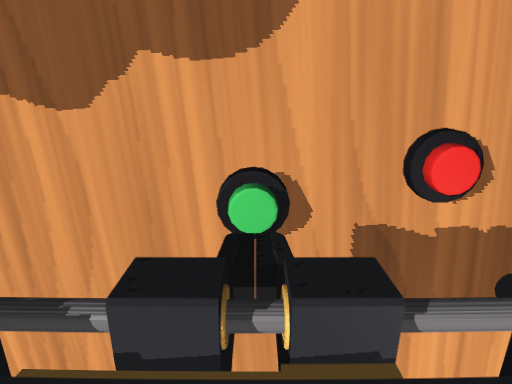

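Request:
apply_moves(offset=[[0,0,8],[0,0,16],[0,0,22],[0,0,28],[0,0,32],[0,0,34],[0,0,34]], rot=[[0,0,0],[0,0,0],[0,0,0],[0,0,0],[0,0,0],[0,0,0],[0,0,0]])

```text
time_s: 21.35
position: [0.4536, -0.3376, 0.0174]
tcp_rot: [-180.0, -0.0, 85.2]
ft_force: [-0.4, 0.5, 0.6]
finger_gap: 0.006
```

```bash
python3 - <<'E'
from h import *
im,s=shot("w13");print(s["time_s"],s["position"],s["ft_force"])
t=bot.snapshot("scene");v=cv2.resize(t[160:290,50:220],None,fx=4.5,fy=4.5,interpolation=cv2.INTER_CUBIC)
cv2.imwrite("pics/sc13.png",v)
E
```

```text
21.35 [ 0.45361969 -0.33760533  0.01741276] [-0.3856045   0.48604732  0.58335754]
```

View pics/sc13.png

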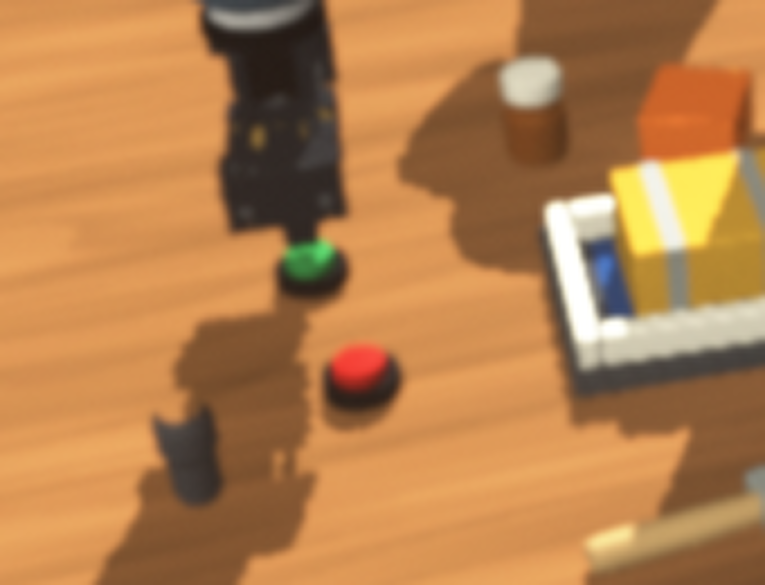

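View pics/w13.png

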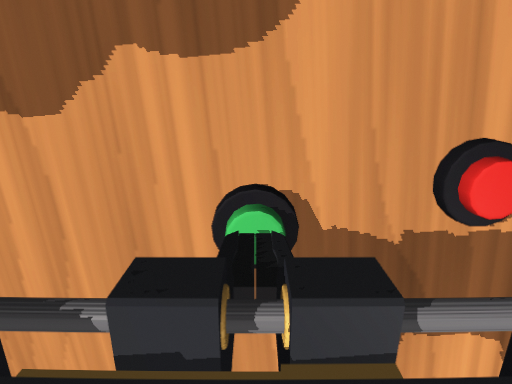

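Request:
apply_moves(offset=[[0,1,2],[0.5,1,4],[1,1,6],[1,1,8],[1,1,8]], rot=[[0,0,0],[0,0,0],[0,0,0],[0,0,0],[0,0,0]])

```text
time_s: 21.95
position: [0.4546, -0.3366, 0.0094]
tcp_rot: [-180.0, -0.0, 85.2]
ft_force: [-0.6, 0.7, 0.2]
finger_gap: 0.004
```

Request:
apply_moves(offset=[[0,0,1],[0,0,2],[0,0,3],[0,0,3]], rot=[[0,0,0],[0,0,0],[0,0,0],[0,0,0]])

```text
time_s: 22.35
position: [0.4549, -0.3369, 0.0069]
tcp_rot: [180.0, 0.0, 85.2]
ft_force: [-0.7, -0.1, 3.1]
finger_gap: 0.005
```

Request:
apply_moves(offset=[[0,0,1],[0,0,2],[0,0,3],[0,0,3]], rot=[[0,0,0],[0,0,0],[0,0,0],[0,0,0]])

```text
time_s: 22.75
position: [0.4549, -0.3369, 0.0039]
tcp_rot: [180.0, 0.0, 85.2]
ft_force: [-1.2, 1.3, 4.4]
finger_gap: 0.004
```

Request:
apply_moves(offset=[[0,0,1],[0,0,2],[0,0,3],[0,0,3]], rot=[[0,0,0],[0,0,0],[0,0,0],[0,0,0]])

```text
time_s: 23.15
position: [0.455, -0.337, 0.0023]
tcp_rot: [-180.0, 0.0, 85.2]
ft_force: [-5.7, 4.5, 18.0]
finger_gap: 0.002
```

The force jumped to 18 N after about 6 mm of travel, so the button has bottomed out. Retreating upward.

Request:
apply_moves(offset=[[0,0,-5],[0,0,-20],[0,0,-60],[0,0,-110],[0,0,-160],[0,0,-200],[0,0,-200],[0,0,-200],[0,0,-200]], rot=[[0,0,0],[0,0,0],[0,0,0],[0,0,0],[0,0,0],[0,0,0],[0,0,0],[0,0,0],[0,0,0]])

```text
time_s: 24.05
position: [0.4541, -0.336, 0.1993]
tcp_rot: [-179.9, -0.1, 85.2]
ft_force: [0.2, -0.3, 0.3]
finger_gap: 0.002
```

```bash
python3 - <<'E'
from h import *
im,s=shot("w14");print(s["time_s"],s["position"],s["ft_force"])
t=bot.snapshot("top");cv2.imwrite("pics/top14.png",cv2.resize(t[140:280,185:385],None,fx=4,fy=4,interpolation=cv2.INTER_CUBIC))
t=bot.snapshot("scene");cv2.imwrite("pics/sc14.png",cv2.resize(t[130:290,80:345],None,fx=3,fy=3,interpolation=cv2.INTER_CUBIC))
E
```

```text
24.05 [ 0.45408617 -0.33598728  0.19928561] [ 0.16388887 -0.29022969  0.29849775]
```

View pics/top14.png

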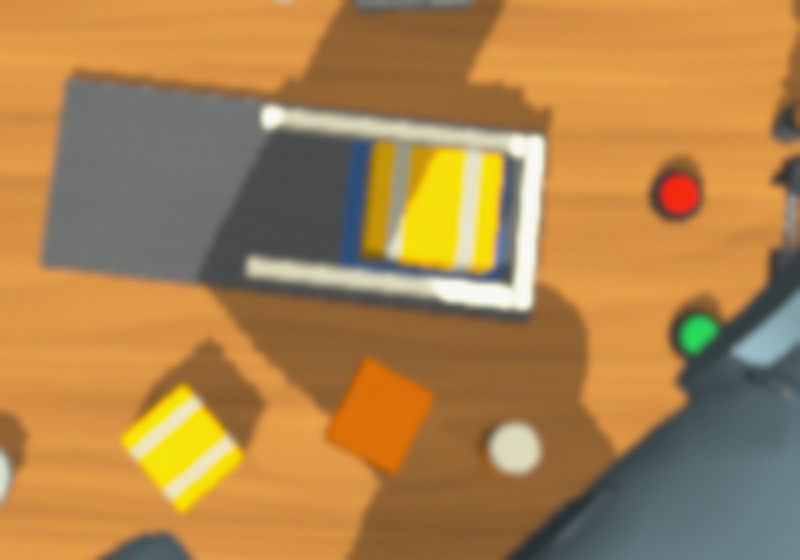

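View pics/sc14.png

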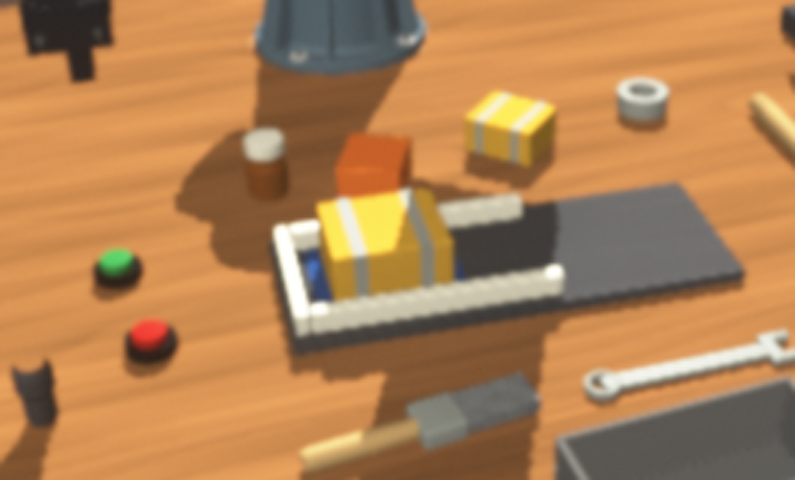

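View pics/w14.png

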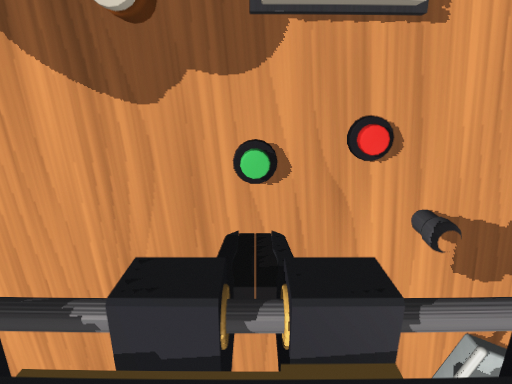

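The box stands free on the plate with blue showing at both ends. The button has sprung back up, the bystanders are in place, and the arm is clear. Handing in.

```bash
python3 -c "
from station import bot
print(bot.hand_in())"
```

```text
the job is handed in; nothing more can be done
None
```

The larger yellow box is standing free on the blue weigh plate and the green button has been pressed. I handed in at about 24 s of the 72 s allowed; the hand-in gave no verdict.

**How it went:** I straightened the box with a two-finger push on its side. I then pushed it down the lane from behind, steering it back to the middle on the way in. After backing off, I pressed the green button once with the jaws shut, until it bottomed out at about 18 N after roughly 6 mm of travel, and moved clear.

**Last checks:**
- **Box position:** its centre measured x = +99.6 mm, y = -0.3 mm, turned 0.4°. It spans about 45 to 155 mm on a plate that runs from 30 to 170 mm, with about 12 mm clear to each rail.
- **Contact:** I saw no contact with the rails or fence in the pictures I took between moves. Wrist force stayed low in every reading during the pushes.
- **Other objects:** the red button was not touched, the green one sprang back, and the bystanders in the last pictures looked unmoved.

**What disagreed:**
- **Fingertips:** both cameras showed the fingertips ending about 14 mm behind the TCP, not 22 mm ahead of it as stated. Because of this, my first push from behind passed over the box without touching it. I corrected the height, and where the fingers met the button fitted the corrected value.
- **Side push:** it left the box about 4 mm off-centre instead of centred, which I took out during the push down the lane.

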